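# Reset the peak pointer and hold a bracket in the gauging corner

### The arm

A 7-joint arm with a two-finger parallel gripper is mounted at the origin on the work surface. World frame = base frame: x ahead of the robot, y to its left, z up, the work surface at z = 0. Lengths are in m, angles in rad, forces in N, time in s.
With the tool pointing down it reaches from about 0.4 to 0.75 m from the base axis. Payload 19.5 kg.
Tool frame: the origin (TCP) lies at the very end of the fingers, on their centre line; the grasp point (between the pads) lies 19 mm behind it; z points along the fingers, y is the line along which they close (so a half turn about z gives the same grasp; the last joint's range is limited). The gripper opens to 85 mm and grips with 20 to 120 N. Pads are 22 mm wide; open, the fingers measure 114 mm over their backs; the gripper's body (76 mm by 85 mm) begins 54 mm behind the grasp point. The pads swing forward as they close: fully open they stand 13 mm farther back than shut.
Start: joints at [-1.245, 0.707, -0.028, 1.485, 0.022, 0.951, -0.075], TCP at [0.207, 0.537, 0.196] pointing down, gripper open.
Joint ranges: [-2.71, 2.71], [-0.32, 2.16], [-1.57, 1.52], [0, 2.45], [-1.46, 4.6], [0, 2.02], [-2.83, 2.83]. Speed limits (rad/s): [1.89, 1.89, 2.57, 2.57, 3.01, 3.01, 3.01].

### API

Orientations are given as a unit quaternion [x, y, z, w].
In Python, from cell import ctrl, read_camera, calibration, finder gives the robot as it stands.
- The arm moves only by the tool servo_tool, never from a script. Its argument "moves" is one flat list of numbers, 7 for each row, row after row: the shift along the tool's x, y, z scaled (see below), then the turn, a rotation vector about the tool's x, y, z scaled (see below), then the opening, from 0 (shut) to 1 (fully open). In form: [tx, ty, tz, ax, ay, az, hand, tx, ty, tz, ax, ay, az, hand, ...]. A call has 1 to 10 rows; each row shifts and turns the commanded pose from where the row before left it, along the tool's axes as they then stand; what a row does not reach is not made up. The controller multiplies each number of a shift by 0.25 m and each number of a turn by 90 degrees. A row lasts 1/8 s, in which the tool goes at most 62.5 mm and 10.7 degrees, less where a joint would pass 70% of its speed; a pose out of reach is approached as far as the arm can. A call with a number of a shift or a turn outside -1 to 1 is refused whole. A call with a gripper value outside its range is refused whole. The fingers move at their own pace and stop on an object; "force" is the grip in N (left out, the last holds). Time passes only in rows, so rows that do not move let the fingers close. It gives the time, the measured TCP pose, the force, the opening and the grip force at its end, in the units of the state.
- ctrl.state(): the state, without advancing time (a new reading comes with each control period).
- read_camera(name): name is "scene" or "top" or "wrist"; returns the picture (480x640x3 uint8, blue, green, red); there is no depth.
- calibration(name): a dict with "K" (3x3 intrinsics, pixels), "world_to_cam" (4x4, takes a point from world to camera coordinates); the wrist camera has in their place "mount" (4x4, takes a point from camera to tool coordinates, whose origin is the TCP and whose axes are the flange's). Camera axes: x right, y down, z forward; pixel columns grow to the right and rows downward; lengths in m; the calibration is good to about 2 mm. A picture is of the moment at which its call begins: read the wrist's pose just before it. calibration takes no time and is no camera call.
- ctrl.sign_off(): hands the job in; it is judged then, once.
Trained networks look in the newest picture that a camera, given by its name, has taken for a name from the list of things; names that differ only in an ending like _2 or _b are one class to them, and where a whole thing is asked for, a point or a joint stands for the part that bears it (a point fixed in the world has none). Each returns a list of dicts, best first, with "p" (0 to 1); they miss things now and then, are a little off and sometimes report something else, mostly with a low value. They report only what shows in the picture. A call takes as long as a camera call. They do not tell look-alikes from the thing itself.
- finder.search_frame(label, camera): "bbox" ([left, top, right, bottom] in pixels, round what is visible of it).
- finder.trace(label, camera): "region" (480x640 bool, what is visible of it) and "bbox" ([left, top, right, bottom] in pixels, round what is visible of it).
- finder.pinpoint(label, camera): "uv" ([column, row] in pixels: a listed point, or the origin of a listed thing).
The state is a dict: "time": time; "qpos": joint angles; "joint_vel": joint speeds; "joint_efforts": joint torques, N m; "tcp_pos": TCP position; "eef_rot": TCP orientation; "contact_force": force on the tool from outside, world axes, zero at the start; "moment": the same for the moment, N m; "width": finger opening in m; "grasp_force": force on a finger pad.
Only numpy, scipy, OpenCV 4.12 (cv2) and the standard library are available. Lean on these libraries where they do the work, as an engineer would, in place of code of your own. Each camera call takes 0.05 s, during which the arm holds its last target. There are 200 camera calls.

### The job

On the push gauge, turn the peak-pointer knob counter-clockwise (seen from above) all the way back to its zero stop. Then set the tee bracket flat on the locating plate, its long sides along the long fence, and press it into the corner so that it touches both fences at once. Finish with the gripper still on the bracket, pressing it firmly against both fences for the reading; leave the jar, the weight and the collar where they are.

Things in the scene. Friction and masses are not known exactly. Their poses are not given: they have to be found in the camera images.
- bracket: Loose aluminium inverted-tee bracket, 0.24 to 0.48 kg: flat base 60 mm (x) by 80 mm (y), 20 mm high; on its middle an upright fin 14 mm thick (x), 50 mm long (y), its top 62 mm above the underside: grip it there. Starts upright on the bench, right of the fixture, its y within 1 rad of the fixture's y. Origin: centre of the underside; z up. The same after a half turn.
- fixture: Fixed to the bench: a dark steel locating plate 150 mm (x) by 170 mm (y), top 12 mm above the bench, with two fences on it, open towards the robot and to its right; a white push-gauge box, 100 by 100 mm and 55 mm high, stands beyond the short fence, its centre 145 mm in +y. Origin: centre of the plate's underside; x out through the long fence, y out through the short fence, z up.
- corner (a point): Point on the plate's top where the inner faces of the two fences would meet; 55 mm in x, 60 mm in y, 12 mm up from the fixture's origin, same axes. Fully home, the bracket's origin is 30 mm in -x and 40 mm in -y from here, at the same height, its sides square to these axes.
- long_fence: Rigid aluminium bar on the far side of the plate, 135 mm long (y), 15 mm thick (x), 18 mm high above the plate (lower than the bracket's base). Its inner face looks to -x. Origin: centre of its underside, on the plate. The bracket drags on plate and fences with high friction, and pushed by its fin its leading edge digs into the plate: that drag is easily mistaken for a fence, so do not bear down.
- short_fence: Rigid aluminium bar on the left of the plate, 75 mm long (x), 12 mm thick (y), 18 mm high above the plate, in front of the white gauge box. Its inner face looks to -y. Origin: centre of its underside, on the plate.
- peak_knob (a joint): Peak-pointer knob on top of the white gauge box, in rad: 0 at its zero stop, grows as it is turned clockwise seen from above (starts 0.6 to 1.4, rigid stop at 0, light friction, stays where left). At 0 the pointer points along the fixture's +x, at the small stop pin.
- knob_grip (a point): On the knob's axis at the height to grip, 83 mm above the bench and 6 mm below the top of the knob's bar. The black bar is 44 mm long (this point's x, which turns with the knob), 12 mm thick (y), 30 mm high; its lower end is 59 mm above the bench.
- jar: Bystander: closed sample jar, 56 mm across, 85 mm high. Origin: centre of the underside.
- weight: Bystander: brass knobbed weight, 48 mm across, 72 mm high. Origin: centre of the underside.
- collar: Bystander: steel collar, 54 mm across, 30 mm high. Origin: centre of the underside.
Not all that is in view belongs to the job. What is shaped like the bracket but black or purple is not meant.

How it is judged:
On the way, in this order (a step that is already met when the one before it is completed fails the run):
1. the peak-pointer knob is back at its zero stop (value of joint peak_knob below 0.06 rad), for 0.2 s.
2. the bracket is pressed against both fences at once (contact force between bracket and long_fence above 1.5 N and contact force between bracket and short_fence above 1.5 N and x of bracket in the frame of corner above -0.033 m and y of bracket in the frame of corner above -0.043 m), for 0.3 s.
At the end, for the whole second after the job is handed in: Knob within 0.06 rad of zero; bracket upright, flat on the plate and within 3 mm of home on both fences, long side within 0.045 rad of the long fence, still, pressing each fence with over 1.5 N and touched by the fingers with over 1.5 N (still held) (all of step 2 and value of joint peak_knob below 0.06 rad and contact force between bracket and the fingers above 1.5 N and y of bracket in the frame of corner below -0.035 m and z of bracket in the frame of corner below 0.003 m and angle between the y axis of bracket and the y axis of corner, either way round below 0.045 rad and angle between bracket's own z axis and vertical below 0.05 rad and linear speed of bracket below 0.01 m/s); the arm keeps its last pose, push and grip.
It fails at once if a bystander (jar, weight or collar) is pushed away or tipped (distance of any of jar, weight, collar from where it was at the start of the episode above 0.02 m or angle between any of jar, weight's own z axis and vertical above 0.5 rad).
It also fails if it takes over 67 s, if anything falls off the work surface, if the arm or the gripper's body presses on something with over 40 N, if the wrist force passes 120 N, or if a joint passes its speed limit or range.

## Working session

There is one attempt and no reset: what is moved stays moved. The work goes in short steps, Python scripts to look and compute and a tool call to move; the robot and the scene stay as the last step left them, time stands still between calls to the robot, and variables do not carry over. Pictures are saved under pics/ and viewed, at most 10 in all, crops included, and the job is handed in when it is done.

Besides the shell and the picture viewer there is one more tool, called after "Request:" as name(argument=value, ...), one argument or row to a line, values as JSON. servo_tool: Moves the arm, as the interface text tells. Shifts and turns lie within -1 to 1; 1 stands for 0.25 m of shift or 90 degrees of turn. Its arguments: {"type":"object","properties":{"moves":{"type":"array"},"force":{"type":"number"}},"required":["moves"]}

```bash
ls; mkdir -p pics
python3 - <<'E'
from cell import ctrl, read_camera, calibration, finder
import cv2,numpy as np
s=ctrl.state(); print({k:np.round(v,3).tolist() for k,v in s.items()})
for c in ("scene","top"):
    im=read_camera(c); cv2.imwrite(f"pics/{c}0.png",im)
    for l in ("bracket","fixture","long_fence","short_fence","knob_grip","corner","jar","weight","collar"):
        print(c,l,[(np.round(d["uv"],1).tolist(),round(float(d["p"]),2)) for d in finder.pinpoint(l,c)])
    k=calibration(c);print(np.round(k["K"],1).tolist(),np.round(k["world_to_cam"],3).tolist())
print(calibration("wrist"))
E
```

```text
pics
{'time': 0.0, 'qpos': [-1.245, 0.707, -0.028, 1.485, 0.022, 0.951, -0.076], 'joint_vel': [0.002, -0.001, 0.001, -0.001, -0.0, 0.001, 0.0], 'joint_efforts': [0.0, -88.317, 1.235, -23.616, 0.017, 0.007, 0.0], 'tcp_pos': [0.207, 0.536, 0.196], 'eef_rot': [0.183, 0.983, -0.001, -0.0], 'contact_force': [-0.162, -0.087, -0.267], 'moment': [0.02, -0.015, 0.022], 'grasp_force': 0.0, 'width': 0.086}
scene bracket [([255.3, 193.3], 0.91), ([353.8, 192.4], 0.88), ([299.5, 212.4], 0.74), ([281.7, 253.0], 0.73), ([204.0, 264.1], 0.59), ([403.1, 296.8], 0.38)]
scene fixture [([401.2, 294.7], 0.67), ([193.6, 200.8], 0.5)]
scene long_fence [([384.3, 313.0], 0.76)]
scene short_fence [([432.3, 307.2], 0.49)]
scene knob_grip [([471.6, 298.1], 0.73)]
scene corner [([401.4, 297.9], 0.31)]
scene jar [([194.9, 202.3], 0.9)]
scene weight [([255.3, 303.0], 0.94)]
scene collar [([207.2, 262.2], 0.78)]
[[526.3, 0.0, 323.4], [0.0, 526.3, 243.6], [0.0, 0.0, 1.0]] [[-0.609, 0.793, -0.006, 0.405], [0.636, 0.484, -0.601, -0.277], [-0.474, -0.37, -0.799, 1.482], [0.0, 0.0, 0.0, 1.0]]
top bracket [([433.0, 272.9
[... 388 characters left out ...]
.2], 0.62)]
[[567.1, 0.0, 309.9], [0.0, 567.1, 242.4], [0.0, 0.0, 1.0]] [[0.008, -1.0, 0.016, -0.118], [-0.994, -0.01, -0.111, 0.568], [0.111, -0.015, -0.994, 1.053], [0.0, 0.0, 0.0, 1.0]]
{'K': array([[414.91744169,   0.        , 315.34488757],
       [  0.        , 414.91744169, 240.02653896],
       [  0.        ,   0.        ,   1.        ]]), 'mount': array([[ 1.12329050e-03, -9.48761312e-01, -3.15991631e-01,
         8.21854737e-02],
       [ 9.99998246e-01,  5.92171226e-04,  1.77681726e-03,
        -5.90119919e-04],
       [-1.49865432e-03, -3.15993073e-01,  9.48760313e-01,
        -1.77874158e-01],
       [ 0.00000000e+00,  0.00000000e+00,  0.00000000e+00,
         1.00000000e+00]])}
```

View pics/top0.png

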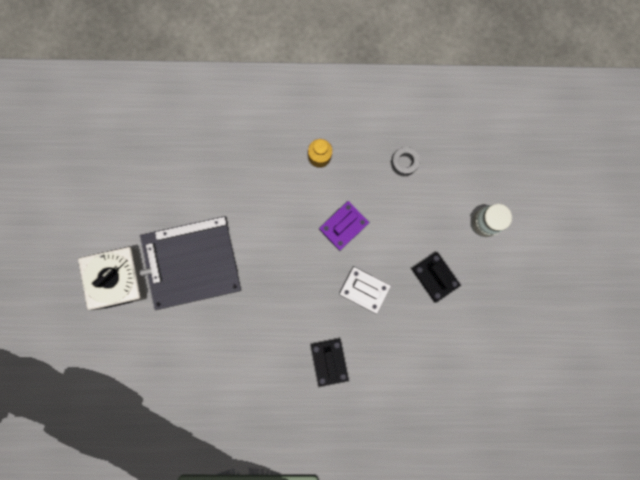

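View pics/scene0.png

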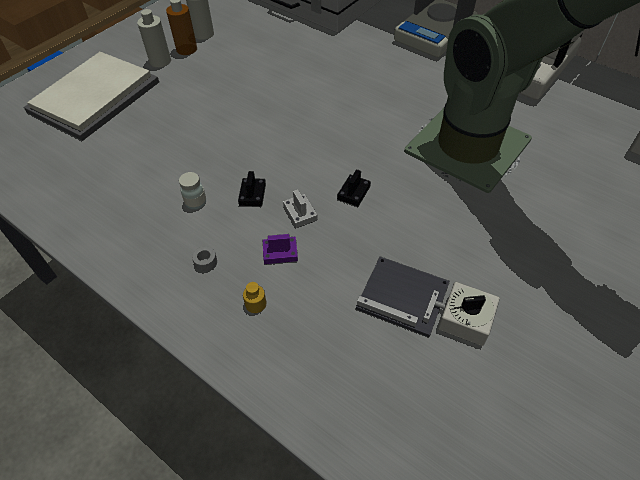

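Candidates in the top image are black (435,276), black (329,362), purple (344,226) and silver-white (365,289). Only the silver-white one is bare aluminium, so I take that as the bracket. I'll measure it and confirm in a crop.

```bash
cat > h.py <<'E'
from cell import ctrl, read_camera, calibration, finder
import cv2,numpy as np
from scipy.spatial.transform import Rotation as R
def cam(c,s=None):
    k=calibration(c)
    if c=="wrist":
        s=s or ctrl.state(); T=np.eye(4);T[:3,:3]=R.from_quat(s["eef_rot"]).as_matrix();T[:3,3]=s["tcp_pos"]
        return k["K"],np.linalg.inv(T@k["mount"])
    return k["K"],np.array(k["world_to_cam"])
def unproj(uv,z,KM):
    K,M=KM; uv=np.atleast_2d(uv).astype(float)
    d=np.c_[uv,np.ones(len(uv))]@np.linalg.inv(K).T@M[:3,:3]; o=-M[:3,:3].T@M[:3,3]
    return o+d*((z-o[2])/d[:,2])[:,None]
def proj(P,KM):
    K,M=KM; p=(np.atleast_2d(P)@M[:3,:3].T+M[:3,3])@K.T; return p[:,:2]/p[:,2:]
def rect(mask,z,KM):
    cs,_=cv2.findContours(mask.astype(np.uint8),cv2.RETR_EXTERNAL,cv2.CHAIN_APPROX_NONE)
    c=max(cs,key=cv2.contourArea)[:,0]
    w=unproj(c,z,KM)[:,:2]
    (cx,cy),(a,b),th=cv2.minAreaRect((w*1000).astype(np.float32))
    return np.array([cx,cy])/1000,(a,b),th
E
python3 - <<'E'
from h import *
im=read_camera("top"); KM=cam("top")
for l,z in (("long_fence",.03),("short_fence",.03),("fixture",.012),("peak_knob",.089),("bracket",.02),):
    for d in finder.trace(l,"top")[:5]:
        m=d["region"]; col=im[m].mean(0).round()
        print(l,round(float(d["p"]),2),np.round(d["bbox"]),col,*[np.round(x,4) for x in rect(m,z,KM)])
for l,z in (("jar",0),("weight",0),("collar",0),("knob_grip",.083),("corner",.012)):
    print(l,unproj(finder.pinpoint(l,"top")[0]["uv"],z,KM).round(3))
a=cv2.resize(im[255:325,320:410],None,fx=4,fy=4,interpolation=3); b=cv2.resize(im[205:320,70:250],None,fx=4,fy=4,interpolation=3)
o=np.zeros((460+0,720,3),np.uint8); o[:]=b; 
cv2.imwrite("pics/crop.png",np.vstack([o[:,:,:],])) ; 
c=np.zeros((600,800,3),np.uint8); c[:300,:380]=cv2.resize(a,(380,300)); c[300:,:470]=cv2.resize(b,(470,300)); 
sc=read_camera("scene"); c[:300,400:800]=cv2.resize(sc[170:245,250:350],(400,300)); c[300:,480:]=cv2.resize(sc[240:350,350:500],(320,300),interpolation=3)
cv2.imwrite("pics/crop.png",c)
E
```

```text
long_fence 0.82 [155. 216. 226. 240.] [187. 187. 191.] [0.5945 0.1165] [ 18.5313 134.8878] 13.5997
long_fence 0.25 [146. 242. 159. 285.] [168. 168. 172.] [0.5282 0.1853] [77.76   18.8538] 14.4492
short_fence 0.67 [147. 243. 160. 284.] [174. 175. 178.] [0.5265 0.1862] [77.6317 16.6648] 13.3478
short_fence 0.27 [470. 204. 509. 238.] [159. 170. 170.] [ 0.6172 -0.4618] [55.1669 80.673 ] 26.7752
fixture 0.93 [ 78. 216. 239. 310.] [121. 120. 123.] [0.5164 0.1806] [151.5509 295.5146] 12.6383
peak_knob 0.78 [ 92. 266. 122. 289.] [58. 61. 62.] [0.5006 0.253 ] [45.4519 50.5736] 77.6239
bracket 0.92 [414. 253. 461. 306.] [33. 31. 31.] [ 0.5054 -0.3558] [80.5951 63.5087] 33.8717
bracket 0.88 [320. 199. 370. 252.] [155.  61. 120.] [ 0.6044 -0.1779] [61.76   84.1254] 43.9914
bracket 0.85 [342. 267. 389. 314.] [208. 208. 212.] [ 0.4798 -0.2176] [80.0698 60.3194] 62.6354
bracket 0.79 [312. 338. 348. 387.] [43. 41. 42.] [ 0.3427 -0.1503] [81.4575 59.8349] 11.4096
jar [[ 0.615 -0.458  0.   ]]Traceback (most recent call last):
  File "<stdin>", line 8, in <module>
IndexError: list index out of range
```

Run:
```python
from h import *
im=read_camera("top"); KM=cam("top")
for l,z in (("weight",0),("collar",0),("knob_grip",.083),("corner",.012)):
    for d in finder.pinpoint(l,"top")[:1]: print(l,unproj(d["uv"],z,KM).round(3))
sc=read_camera("scene")
f=lambda a,w,h: cv2.resize(a,(w,h),interpolation=cv2.INTER_CUBIC)
c=np.vstack([np.hstack([f(im[255:325,320:410],380,300),f(sc[170:245,250:350],400,300)]),np.hstack([f(im[205:320,70:250],460,300),f(sc[240:350,350:500],320,300)])])
cv2.imwrite("pics/crop.png",c)
```

```text
weight [[ 0.752 -0.131  0.   ]]
collar [[ 0.73  -0.302  0.   ]]
knob_grip [[0.495 0.259 0.083]]
corner [[0.571 0.195 0.012]]
```

View pics/crop.png

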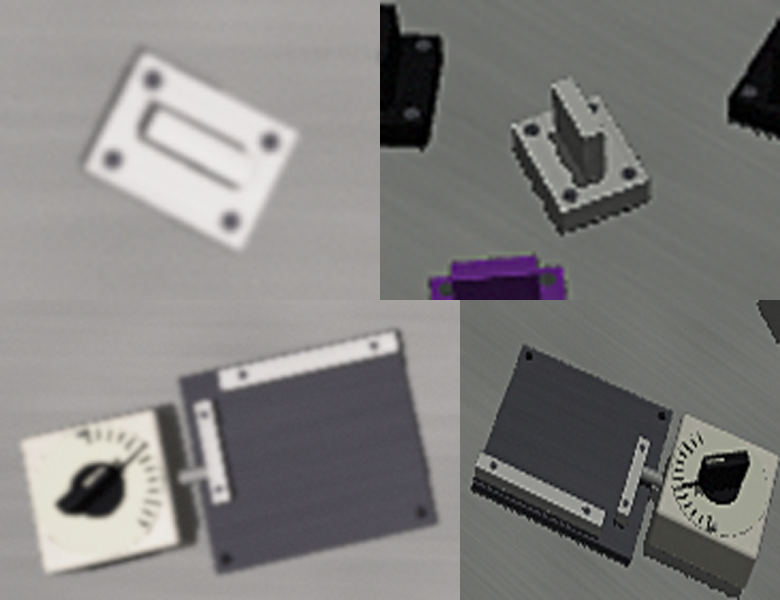

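The crop confirms it: the silver-white part at (365,289) has the base, four screws and a bare aluminium fin. The knob pointer is about 60° clockwise of the stop pin. I'll move above the knob and look with the wrist camera.

Request:
servo_tool(
  moves=[-0.149,-0.061,0,0,0,0,1,-0.149,-0.061,0,0,0,0,1,-0.149,-0.061,0,0,0,0,1,-0.149,-0.061,0,0,0,0,1,-0.149,-0.061,0,0,0,0,1,-0.149,-0.061,0,0,0,0,1,-0.149,-0.061,0,0,0,0,1,-0.149,-0.061,0,0,0,0,1,-0.149,-0.061,0,0,0,0,1,-0.149,-0.061,0,0,0,0,1],
)

```text
time: 2.95
tcp_pos: [0.5004, 0.2593, 0.1961]
eef_rot: [0.183, 0.983, 0.0, 0.0]
contact_force: [0.6, 1.0, 0.4]
width: 0.0854
grasp_force: 0.0
```

Request:
servo_tool(
  moves=[0,0,0,0,0,0.0926,1,0,0,0,0,0,0.0926,1,0,0,0,0,0,0.0926,1,0,0,0,0,0,0,1],
)

```text
time: 3.45
tcp_pos: [0.4994, 0.2604, 0.196]
eef_rot: [0.391, 0.92, -0.0, 0.0]
contact_force: [0.4, 0.4, -0.6]
width: 0.0854
grasp_force: 0.0
```

```bash
cat >> h.py <<'E'
def pose(s=None):
    s=s or ctrl.state(); M=R.from_quat(s["eef_rot"]).as_matrix()
    return np.array(s["tcp_pos"]),np.degrees(np.arctan2(M[1,1],M[0,1])),M
def plan(p,yaw,s=None):
    "tool-frame shift (units) at present orientation, and turn about tool z (units) for tool-y azimuth yaw (deg, mod 360)"
    t,y,M=pose(s); d=(yaw-y+180)%360-180
    rv=R.from_matrix(M).as_rotvec(); tilt=np.degrees(np.arccos(-M[2,2]))
    print("shift",np.round(M.T@(np.array(p)-t)/.25,4),"turn",round(-d/90,4),"| at",t.round(4),"yaw",round(y,2),"tilt",round(tilt,2))
E
python3 - <<'E'
from h import *
s=ctrl.state(); print(s["time"],s["qpos"]); print(pose(s)[:2]); im=read_camera("wrist"); KM=cam("wrist",s); cv2.imwrite("pics/w1.png",im)
for d in finder.pinpoint("knob_grip","wrist")[:2]: print(d["p"],d["uv"],unproj(d["uv"],.083,KM).round(4))
for l,z in (("peak_knob",.089),("short_fence",.03),("long_fence",.03)):
  for d in finder.trace(l,"wrist")[:1]: print(l,d["p"],d["bbox"],*rect(d["region"],z,KM))
E
```

```text
3.45 [-0.55785334  0.68951197  0.03935145  1.53012413 -0.03098385  0.92263655
  0.25880512]
(array([0.49942794, 0.26041614, 0.19599062]), np.float64(43.979044332933455))
0.9 [310.4, 219.6] [[0.496  0.2582 0.083 ]]
peak_knob 0.9 [287.4, 179.9, 341.6, 251.8] [0.49257983 0.26230521] (36.01994705200195, 47.81956481933594) 13.663766860961914
short_fence 0.64 [244.5, 250.0, 321.7, 302.1] [0.52569556 0.1912823 ] (76.14698791503906, 19.144498825073242) 13.813288688659668
long_fence 0.75 [246.9, 309.6, 325.0, 424.3] [0.59180414 0.12135537] (21.430931091308594, 143.27685546875) 13.75895881652832
```

View pics/w1.png

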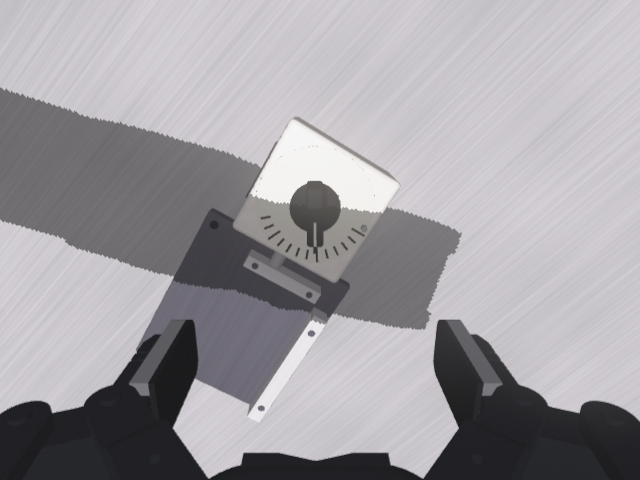

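Wrist view: the knob is at (315,208), and its bar and pointer run vertically in the image, parallel to the pads. The centre estimates agree to about 1.5 mm, so I descend and grip.

Run:
```python
from h import *
plan([.4957,.259,.067],44)
```

```text
shift [ 0.007  -0.0142  0.5159] turn 0.0004 | at [0.4995 0.2602 0.196 ] yaw 44.03 tilt 0.01
```

Request:
servo_tool(
  moves=[0.007,-0.014,0.066,0,0,0,1,0,0,0.1,0,0,0,1,0,0,0.1,0,0,0,1,0,0,0.1,0,0,0,1,0,0,0.1,0,0,0,1,0,0,0.05,0,0,0,1,0,0,0,0,0,0,0,0,0,0,0,0,0,0,0,0,0,0,0,0,0,0,0,0,0,0,0,0],
  force=25,
)

```text
time: 4.95
tcp_pos: [0.4959, 0.2592, 0.0674]
eef_rot: [0.391, 0.92, 0.0, 0.0]
contact_force: [-0.3, -0.4, -0.6]
width: 0.0122
grasp_force: 0.0
```

Request:
servo_tool(
  moves=[0,0,0,0,0,0,0,0,0,0,0,0,0,0,0,0,0,0,0,0,0],
)

```text
time: 5.32
tcp_pos: [0.4958, 0.2591, 0.067]
eef_rot: [0.391, 0.92, -0.0, 0.0]
contact_force: [-0.3, -0.0, 0.1]
width: -0.0
grasp_force: 0.0
```

Run:
```python
from h import *
a=read_camera("wrist"); b=read_camera("scene"); c=read_camera("top")
f=lambda a,w,h: cv2.resize(a,(w,h),interpolation=cv2.INTER_CUBIC)
cv2.imwrite("pics/k1.png",np.hstack([f(a[180:480,160:480],400,400),f(b[220:350,400:530],400,400)]))
```

```text
(no output)
```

View pics/k1.png

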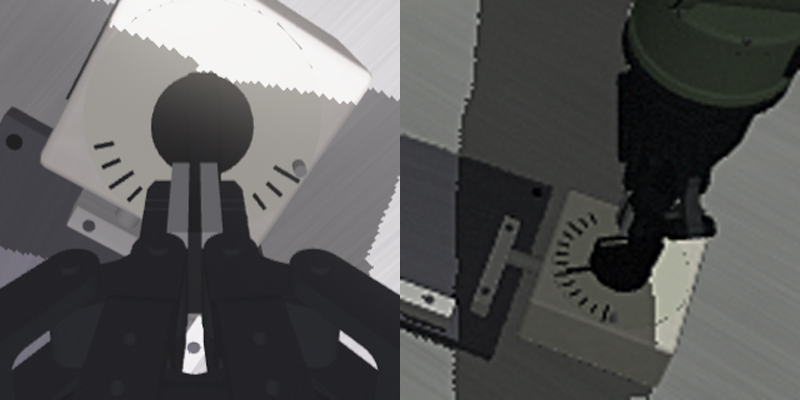

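Run:
```python
from h import *
t,y,M=pose(); b=read_camera("scene"); KM=cam("scene")
P=[t+M@[0,0,z] for z in (0,-.019,-.04,-.073)]
uv=proj(P,KM); kb=proj([[.4957,.259,.055],[.4957,.259,.089]],KM); print(uv,kb)
crop=cv2.resize(b[230:350,400:520],(700,700),interpolation=cv2.INTER_CUBIC); crop=np.clip(crop.astype(float)**.6*11,0,255).astype(np.uint8)
s=700/120
for i,p in enumerate(uv): cv2.circle(crop,tuple(int(v) for v in (p-[400,230])*s),4,(0,0,255),-1)
for p in kb: cv2.circle(crop,tuple(int(v) for v in (p-[400,230])*s),4,(0,255,0),-1)
cv2.imwrite("pics/k2.png",cv2.resize(crop,(600,600)))
```

```text
[[471.03820708 302.66542218]
 [473.05121954 297.94588401]
 [475.34284419 292.57313533]
 [479.093444   283.77979731]] [[469.75708527 305.53007365]
 [473.33361884 297.13752962]]
```

View pics/k2.png

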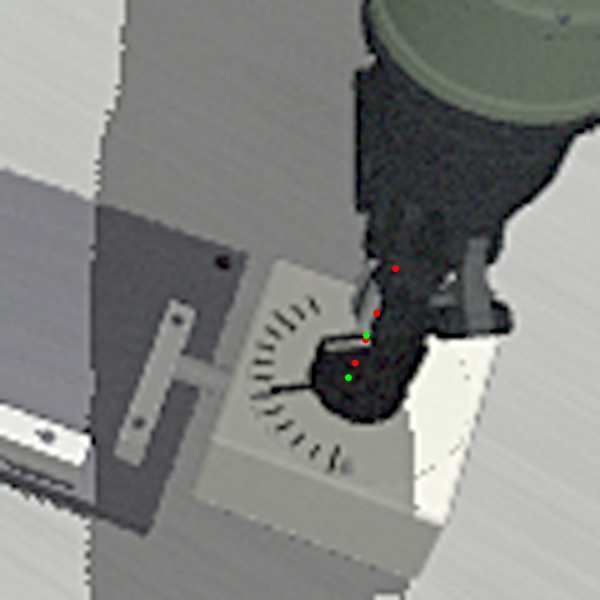

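The fingers shut to 0 mm without meeting the bar, and the images suggest their tips are still above it. I'll measure the true tip height by lowering the shut fingers gently onto the bar top (known height, 89 mm).

Request:
servo_tool(
  moves=[0,0,0.016,0,0,0,0,0,0,0.016,0,0,0,0,0,0,0,0,0,0,0],
)

```text
time: 5.9
tcp_pos: [0.4955, 0.259, 0.0586]
eef_rot: [0.391, 0.92, -0.0, -0.0]
contact_force: [0.7, 1.1, 0.1]
width: 0.0002
grasp_force: 0.0
```

Request:
servo_tool(
  moves=[0,0,0.01,0,0,0,0,0,0,0,0,0,0,0],
)

```text
time: 6.15
tcp_pos: [0.4957, 0.2591, 0.0564]
eef_rot: [0.391, 0.92, -0.0, -0.0]
contact_force: [0.0, 0.0, -0.4]
width: 0.0002
grasp_force: 0.0
```

Request:
servo_tool(
  moves=[0,0,0.008,0,0,0,0,0,0,0,0,0,0,0],
)

```text
time: 6.4
tcp_pos: [0.4957, 0.2591, 0.0544]
eef_rot: [0.391, 0.92, -0.0, -0.0]
contact_force: [-0.1, -0.2, -0.1]
width: -0.0001
grasp_force: 0.0
```

Request:
servo_tool(
  moves=[0,0,0.008,0,0,0,0,0,0,0,0,0,0,0],
)

```text
time: 6.65
tcp_pos: [0.496, 0.2592, 0.0537]
eef_rot: [0.391, 0.92, 0.0, 0.0]
contact_force: [-4.9, -2.2, 26.1]
width: 0.0001
grasp_force: 12.9
```

Request:
servo_tool(
  moves=[0,0,0.008,0,0,0,0,0,0,0,0,0,0,0],
)

```text
time: 6.9
tcp_pos: [0.4964, 0.2594, 0.0534]
eef_rot: [0.391, 0.92, 0.001, 0.001]
contact_force: [-12.9, -6.6, 59.4]
width: -0.0003
grasp_force: 29.9
```

Request:
servo_tool(
  moves=[0,0,0.008,0,0,0,0,0,0,0,0,0,0,0],
)

```text
time: 7.15
tcp_pos: [0.4968, 0.2596, 0.053]
eef_rot: [0.391, 0.92, 0.002, 0.001]
contact_force: [-19.7, -9.5, 93.7]
width: -0.0
grasp_force: 46.9
```

The tip met the bar top at a reported TCP z of 0.0537, so the real fingertips end about 35 mm behind the reported TCP. The images agreed on that. I'll raise, open and go down with this offset applied.

Request:
servo_tool(
  moves=[0,0,-0.06,0,0,0,0,0,0,-0.06,0,0,0,1,0,0,0,0,0,0,1,0,0,0,0,0,0,1,0,0,0,0,0,0,1,0,0,0,0,0,0,1,0,0,0,0,0,0,1],
)

```text
time: 8.02
tcp_pos: [0.4957, 0.2591, 0.0783]
eef_rot: [0.391, 0.92, -0.0, -0.0]
contact_force: [-0.5, -0.1, 0.0]
width: 0.0854
grasp_force: 0.0
```

Run:
```python
from h import *
plan([.4957,.259,.036],44)
s=ctrl.state(); im=read_camera("wrist"); KM=cam("wrist",s)
for d in finder.pinpoint("knob_grip","wrist")[:2]: print(d["p"],d["uv"],unproj(d["uv"],.083,KM).round(4))
```

```text
shift [-2.000e-04 -1.000e-04  1.694e-01] turn -0.0009 | at [0.4957 0.2591 0.0783] yaw 43.92 tilt 0.02
0.84 [319.0, 288.3] [[0.4958 0.2605 0.083 ]]
```

Request:
servo_tool(
  moves=[0,0,0.06,0,0,0,1,0,0,0.06,0,0,0,1,0,0,0.02,0,0,0,1,0,0,0,0,0,0,1],
)

```text
time: 8.62
tcp_pos: [0.4956, 0.259, 0.043]
eef_rot: [0.391, 0.92, -0.0, -0.0]
contact_force: [0.1, 0.3, 0.7]
width: 0.0853
grasp_force: 0.0
```

Request:
servo_tool(
  moves=[0,0,0.026,0,0,0,1,0,0,0,0,0,0,0,0,0,0,0,0,0,0,0,0,0,0,0,0,0,0,0,0,0,0,0,0,0,0,0,0,0,0,0],
)

```text
time: 9.38
tcp_pos: [0.4978, 0.261, 0.0376]
eef_rot: [0.391, 0.92, 0.003, 0.002]
contact_force: [11.5, 8.7, -3.1]
width: 0.011
grasp_force: 30.2
```

Request:
servo_tool(
  moves=[0,0.014,0,0,0,0,0,0,0,0,0,0,0,0,0,0,0,0,0,-0.06,0,0,0,0,0,0,-0.06,0,0,0,0,0,0,-0.06,0,0,0,0,0,0,0,0],
)

```text
time: 10.12
tcp_pos: [0.4981, 0.2613, 0.0375]
eef_rot: [0.257, 0.966, -0.0, -0.0]
contact_force: [-3.7, -1.6, 12.4]
width: 0.0114
grasp_force: 32.3
```

Request:
servo_tool(
  moves=[0,0,0,0,0,-0.06,0,0,0,0,0,0,-0.06,0,0,0,0,0,0,-0.06,0,0,0,0,0,0,-0.06,0,0,0,0,0,0,-0.06,0,0,0,0,0,0,-0.06,0,0,0,0,0,0,0,0],
)

```text
time: 11.0
tcp_pos: [0.4983, 0.2619, 0.0375]
eef_rot: [-0.023, 1.0, 0.0, 0.0]
contact_force: [-2.6, 2.2, 9.7]
width: 0.0113
grasp_force: 32.0
```

Run:
```python
from h import *
s=ctrl.state(); print(pose(s)[:2],s["moment"],s["contact_force"],s["qpos"][6])
```

```text
(array([0.49834405, 0.26191348, 0.03752793]), np.float64(92.62342844152262)) [0.13139954 0.5439853  0.05544565] [-2.58365611  2.20423742  9.65667004] 0.8116703840982645
```

Yaw is 92.6° with light torque. I continue to the stop, expected near 103.5°.

Request:
servo_tool(
  moves=[0,0,0,0,0,-0.04,0,0,0,0,0,0,-0.04,0,0,0,0,0,0,-0.04,0,0,0,0,0,0,-0.03,0,0,0,0,0,0,0,0],
)

```text
time: 11.62
tcp_pos: [0.4984, 0.2622, 0.0376]
eef_rot: [-0.139, 0.99, 0.001, 0.0]
contact_force: [-2.9, 2.3, 8.8]
width: 0.0111
grasp_force: 37.7
```

Run:
```python
from h import *
s=ctrl.state(); print(pose(s)[:2],s["moment"],s["contact_force"],s["qpos"][6])
```

```text
(array([0.49840621, 0.26217826, 0.03755125]), np.float64(106.02494666990387)) [ 0.60041279  0.40780797 -0.71854958] [-2.86501036  2.27579874  8.76087633] 0.9695463947541141
```

Request:
servo_tool(
  moves=[0,0,0,0,0,-0.03,0,0,0,0,0,0,0,0,0,0,0,0,0,0,0],
)

```text
time: 12.0
tcp_pos: [0.4984, 0.2622, 0.0376]
eef_rot: [-0.162, 0.987, 0.001, 0.0]
contact_force: [-1.5, 2.7, 9.5]
width: 0.0116
grasp_force: 51.8
```

Run:
```python
from h import *
s=ctrl.state(); print(pose(s)[:2],s["moment"],s["contact_force"],s["qpos"][6])
```

```text
(array([0.49841607, 0.26219868, 0.03760572]), np.float64(108.64561214705687)) [ 0.54120935  0.49240082 -1.26579724] [-1.45064219  2.70930366  9.52994579] 1.0009139635195041
```

Request:
servo_tool(
  moves=[0,0,0,0,0,0,1,0,0,0,0,0,0,1,0,0,0,0,0,0,1,0,0,0,0,0,0,1,0,0,-0.12,0,0,0,1,0,0,-0.12,0,0,0,1,0,0,-0.12,0,0,0,1,0,0,-0.12,0,0,0,1,0,0,-0.12,0,0,0,1,0,0,0,0,0,0,1],
)

```text
time: 13.25
tcp_pos: [0.4989, 0.2619, 0.1887]
eef_rot: [-0.163, 0.987, 0.0, 0.001]
contact_force: [-0.2, 0.2, -0.4]
width: 0.0854
grasp_force: 0.0
```

Run:
```python
from h import *
s=ctrl.state(); print(pose(s)[:2],s["time"])
im=read_camera("wrist"); KM=cam("wrist",s); W=np.clip(im.astype(float)**.7*5,0,255).astype(np.uint8)
# rectify at plane z=.057 on the knob
c=np.array([.4985,.2622]);S=.14
wp=np.array([[c[0]+S,c[1]+S,.057],[c[0]+S,c[1]-S,.057],[c[0]-S,c[1]-S,.057],[c[0]-S,c[1]+S,.057]])
H=cv2.getPerspectiveTransform(proj(wp,KM).astype(np.float32),np.float32([[0,0],[599,0],[599,599],[0,599]]))
cv2.imwrite("pics/w3.png",cv2.warpPerspective(W,H,(600,600)))
for l,z in (("short_fence",.03),("long_fence",.03),):
  for d in finder.trace(l,"wrist")[:1]: print(l,d["p"],d["bbox"],*rect(d["region"],z,KM))
for d in finder.pinpoint("corner","wrist")[:2]: print("corner",d["p"],unproj(d["uv"],.012,KM).round(4))
plan([.4798,-.2176,.2],-27.4)
```

```text
(array([0.49890548, 0.26189682, 0.18868966]), np.float64(108.71586082030586)) 13.25
short_fence 0.59 [214.4, 158.2, 234.6, 248.6] [0.52498785 0.18977303] (77.39836883544922, 15.046008110046387) 13.058587074279785
long_fence 0.77 [43.1, 233.8, 206.9, 270.9] [0.5907359  0.12024083] (21.647369384765625, 137.7969970703125) 13.709651947021484
corner 0.57 [[0.5683 0.1908 0.012 ]]
shift [ 0.6839 -1.7909 -0.0538] turn 1.5125 | at [0.4979 0.2613 0.1862] yaw 108.73 tilt 0.08
```

View pics/w3.png

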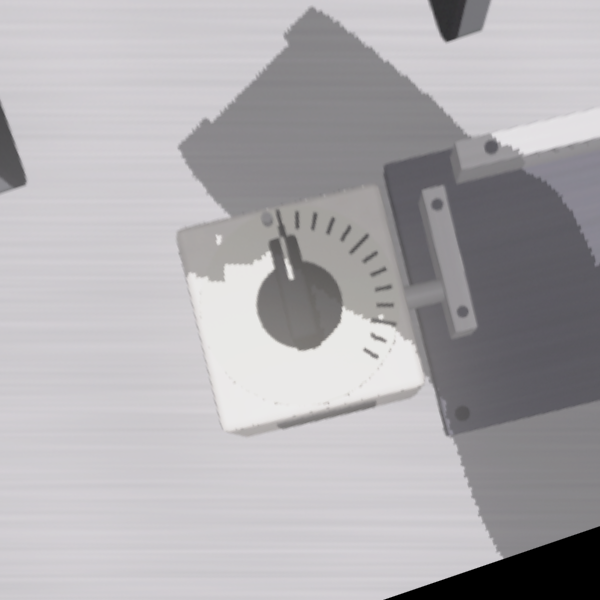

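The pointer lies on the zero tick beside the stop pin: tip at (278,210), pin at (267,219), along the box's edge direction. The torque also rose against the stop. Next, the bracket.

Request:
servo_tool(
  moves=[0.068,-0.179,-0.005,0,0,0,1,0.068,-0.179,-0.005,0,0,0,1,0.068,-0.179,-0.005,0,0,0,1,0.068,-0.179,-0.005,0,0,0,1,0.068,-0.179,-0.005,0,0,0,1,0.068,-0.179,-0.005,0,0,0,1,0.068,-0.179,-0.005,0,0,0,1,0.068,-0.179,-0.005,0,0,0,1,0.068,-0.179,-0.005,0,0,0,1,0.068,-0.179,-0.005,0,0,0,1],
)

```text
time: 14.7
tcp_pos: [0.4805, -0.2184, 0.1989]
eef_rot: [-0.163, 0.987, 0.0, -0.0]
contact_force: [0.4, 0.8, 0.0]
width: 0.0857
grasp_force: 0.0
```

Request:
servo_tool(
  moves=[0,0,0,0,0,0.11,1,0,0,0,0,0,0.11,1,0,0,0,0,0,0.11,1,0,0,0,0,0,0.11,1,0,0,0,0,0,0.11,1,0,0,0,0,0,0.11,1,0,0,0,0,0,0.11,1,0,0,0,0,0,0.11,1,0,0,0,0,0,0.11,1,0,0,0,0,0,0.11,1],
)

```text
time: 15.95
tcp_pos: [0.4806, -0.2168, 0.1988]
eef_rot: [0.647, 0.763, -0.0, -0.0]
contact_force: [0.3, 0.2, -0.3]
width: 0.0854
grasp_force: 0.0
```

Request:
servo_tool(
  moves=[0,0,0,0,0,0.11,1,0,0,0,0,0,0.11,1,0,0,0,0,0,0.11,1,0,0,0,0,0,0.08,1,0,0,0,0,0,0,1,0,0,0,0,0,0,1],
)

```text
time: 16.7
tcp_pos: [0.4808, -0.2168, 0.1992]
eef_rot: [0.853, 0.522, -0.0, -0.0]
contact_force: [-0.5, -0.2, -0.0]
width: 0.0853
grasp_force: 0.0
```

Run:
```python
from h import *
s=ctrl.state(); print(s["time"])
im=read_camera("wrist"); KM=cam("wrist",s)
for d in finder.trace("bracket","wrist"):
  m=d["region"]; print(round(float(d["p"]),2),d["bbox"],im[m].mean(0).round(),*rect(m,.02,KM))
for d in finder.pinpoint("bracket","wrist"): print(d["uv"],unproj(d["uv"],0,KM).round(4))
W=im.copy(); c=np.array([.48,-.2176]);S=.1
wp=np.array([[c[0]+S,c[1]+S,.062],[c[0]+S,c[1]-S,.062],[c[0]-S,c[1]-S,.062],[c[0]-S,c[1]+S,.062]])
H=cv2.getPerspectiveTransform(proj(wp,KM).astype(np.float32),np.float32([[0,0],[599,0],[599,599],[0,599]]))
cv2.imwrite("pics/w4.png",cv2.warpPerspective(W,H,(600,600)))
plan([.4798,-.2176,.2],-27.4)
```

```text
16.7
0.91 [369.7, 33.7, 494.2, 140.8] [147.  78. 119.] [ 0.6035556  -0.17734955] (60.80482864379883, 82.21562194824219) 44.006492614746094
0.88 [356.6, 262.5, 453.2, 361.0] [68. 64. 65.] [ 0.50367291 -0.35453012] (89.88711547851562, 67.9384536743164) 34.574771881103516
0.8 [283.4, 156.6, 350.2, 244.2] [186. 183. 185.] [ 0.47946567 -0.21770851] (82.52933502197266, 59.940956115722656) 63.04138946533203
0.68 [87.5, 145.4, 202.2, 257.1] [65. 61. 62.] [ 0.33849066 -0.15163628] (99.02394104003906, 61.37959289550781) 11.180398941040039
[316.5, 197.5] [[ 0.4795 -0.2195  0.    ]]
[425.9, 88.3] [[ 0.6057 -0.1771  0.    ]]
[403.3, 305.3] [[ 0.5075 -0.3582  0.    ]]
[152.3, 199.3] [[ 0.3429 -0.1521  0.    ]]
shift [-0.0042 -0.0025 -0.0022] turn 0.0033 | at [ 0.4808 -0.217   0.1995] yaw -27.1 tilt 0.01
```

View pics/w4.png

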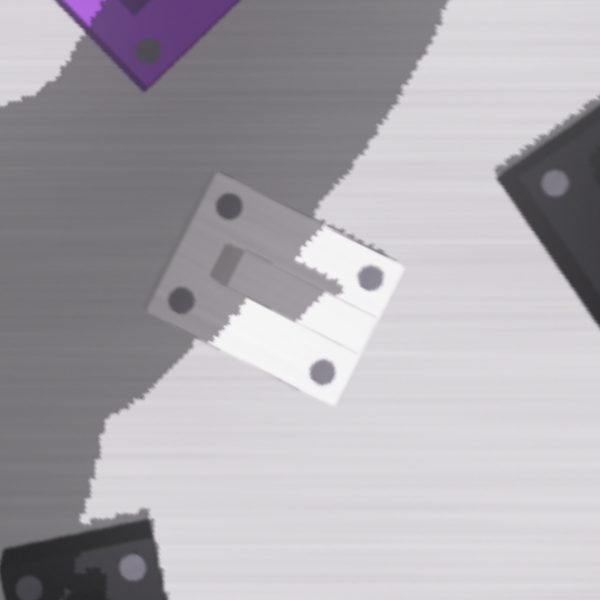

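The picture shows the silver bracket centred at about (276,288), with its fin along the long side at 62.8°, square to the closing direction. The three look-alikes are well clear. Descending.

Request:
servo_tool(
  moves=[-0.004,-0.003,0.12,0,0,0,1,0,0,0.12,0,0,0,1,0,0,0.12,0,0,0,1,0,0,0.12,0,0,0,1,0,0,0.12,0,0,0,1,0,0,0.1,0,0,0,1,0,0,0.04,0,0,0,1,0,0,0,0,0,0,1],
  force=60,
)

```text
time: 17.85
tcp_pos: [0.4797, -0.2175, 0.0145]
eef_rot: [0.853, 0.521, -0.0, -0.0]
contact_force: [0.3, -0.7, 1.2]
width: 0.0853
grasp_force: 0.0
```

Request:
servo_tool(
  moves=[0,0,0.04,0,0,0,1,0,0,0.036,0,0,0,1,0,0,0,0,0,0,1],
)

```text
time: 18.23
tcp_pos: [0.4795, -0.2173, -0.005]
eef_rot: [0.853, 0.521, -0.0, -0.0]
contact_force: [0.8, -0.2, 0.0]
width: 0.0851
grasp_force: 0.0
```

Request:
servo_tool(
  moves=[0,0,0,0,0,0,0,0,0,0,0,0,0,0,0,0,0,0,0,0,0,0,0,0,0,0,0,0,0,0,0,0,0,0,0,0,0,0,0,0,0,0,0,0,0,0,0,0,0],
)

```text
time: 19.1
tcp_pos: [0.4799, -0.2175, -0.0044]
eef_rot: [0.853, 0.521, 0.0, 0.0]
contact_force: [1.3, -0.9, 4.5]
width: 0.0127
grasp_force: 61.9
```

Gripped (12.7 mm, 62 N). Lift.

Request:
servo_tool(
  moves=[0,0,-0.08,0,0,0,0,0,0,-0.08,0,0,0,0,0,0,-0.08,0,0,0,0,0,0,-0.08,0,0,0,0,0,0,-0.02,0,0,0,0,0,0,0,0,0,0,0],
)

```text
time: 19.85
tcp_pos: [0.4796, -0.2173, 0.0801]
eef_rot: [0.853, 0.521, -0.0, -0.0]
contact_force: [-0.8, -0.1, -3.9]
width: 0.0133
grasp_force: 60.9
```

Run:
```python
from h import *
plan([.5381,.1262,.081],13.5); s=ctrl.state(); print(s["width"],s["contact_force"])
```

```text
shift [ 1.3291 -0.4192 -0.0035] turn -0.4519 | at [ 0.4796 -0.2173  0.0801] yaw -27.17 tilt 0.03
0.013304679327630164 [-0.78496266 -0.11419777 -3.88851995]
```

Request:
servo_tool(
  moves=[0.133,-0.042,0,0,0,0,0,0.133,-0.042,0,0,0,0,0,0.133,-0.042,0,0,0,0,0,0.133,-0.042,0,0,0,0,0,0.133,-0.042,0,0,0,0,0,0.133,-0.042,0,0,0,0,0,0.133,-0.042,0,0,0,0,0,0.133,-0.042,0,0,0,0,0,0.133,-0.042,0,0,0,0,0,0.133,-0.042,0,0,0,0,0],
)

```text
time: 21.1
tcp_pos: [0.5379, 0.1274, 0.0794]
eef_rot: [0.853, 0.521, -0.001, -0.0]
contact_force: [0.6, 0.4, -3.1]
width: 0.013
grasp_force: 60.8
```

Request:
servo_tool(
  moves=[0,0,0,0,0,-0.09,0,0,0,0,0,0,-0.09,0,0,0,0,0,0,-0.09,0,0,0,0,0,0,-0.09,0,0,0,0,0,0,-0.092,0,0,0,0,0,0,0,0,0,0,0,0,0,0,0],
)

```text
time: 21.98
tcp_pos: [0.538, 0.1263, 0.08]
eef_rot: [0.62, 0.784, -0.0, -0.0]
contact_force: [-0.4, 0.0, -3.8]
width: 0.0134
grasp_force: 60.8
```

Run:
```python
from h import *
plan([.5381,.1262,.012],13.5); s=ctrl.state(); print(s["width"],s["contact_force"],s["qpos"],s["time"])
im=read_camera("scene"); a=read_camera("wrist"); t=read_camera("top"); KM=cam("scene"); W=cam("wrist",s)
f=lambda a,w,h: cv2.resize(a,(w,h),interpolation=cv2.INTER_CUBIC)
cv2.imwrite("pics/p1.png",np.hstack([f(a,440,330),f(im[215:365,330:510],360,330)]))
for l,z in (("short_fence",.03),("long_fence",.03)):
  for c,Q in (("top",cam("top")),("wrist",W)):
    for d in finder.trace(l,c)[:1]: print(l,c,d["p"],d["bbox"],*rect(d["region"],z,Q))
```

```text
shift [-0.0003  0.0006  0.2719] turn -0.0021 | at [0.538  0.1263 0.08  ] yaw 13.31 tilt 0.05
0.013421101486820955 [-0.36247809  0.03762458 -3.83052378] [-0.35786932  0.84229541  0.13413007  1.70043355 -0.17467097  0.61138917
  0.10762276] 21.975
short_fence top 0.64 [178.6, 229.3, 205.2, 270.3] [0.55084015 0.1144566 ] (69.13506317138672, 45.600826263427734) 1.9366734027862549
short_fence wrist 0.96 [253.1, 124.0, 392.5, 151.2] [0.52625452 0.18815201] (75.20003509521484, 13.435205459594727) 12.867759704589844
long_fence top 0.77 [176.8, 216.2, 229.2, 236.5] [0.59917303 0.09522273] (17.72243309020996, 91.9482421875) 13.3568115234375
long_fence wrist 0.64 [384.9, 165.0, 426.2, 378.8] [0.59260486 0.11949554] (18.41908073425293, 136.28395080566406) 13.854978561401367
```

View pics/p1.png

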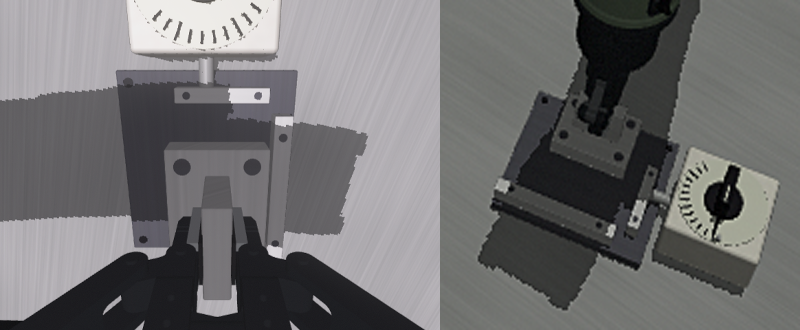

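The bracket hangs upright and square to the fences, inside the corner with room to spare. I lower it.

Request:
servo_tool(
  moves=[0,0,0.07,0,0,0,0,0,0,0.07,0,0,0,0,0,0,0.07,0,0,0,0,0,0,0.06,0,0,0,0,0,0,0.006,0,0,0,0,0,0,0,0,0,0,0],
)

```text
time: 23.08
tcp_pos: [0.5385, 0.1264, 0.0119]
eef_rot: [0.619, 0.785, 0.0, 0.0]
contact_force: [0.6, 0.4, -3.6]
width: 0.0133
grasp_force: 60.7
```

Request:
servo_tool(
  moves=[0,0,0.006,0,0,0,0,0,0,0.006,0,0,0,0,0,0,0,0,0,0,0],
)

```text
time: 23.45
tcp_pos: [0.5383, 0.1263, 0.0085]
eef_rot: [0.619, 0.785, -0.0, 0.0]
contact_force: [-0.2, -0.1, -3.6]
width: 0.0131
grasp_force: 60.7
```

Request:
servo_tool(
  moves=[0,0,0.004,0,0,0,0,0,0,0,0,0,0,0],
)

```text
time: 23.7
tcp_pos: [0.5384, 0.1263, 0.0077]
eef_rot: [0.619, 0.785, 0.0, 0.0]
contact_force: [-0.3, -0.0, 0.1]
width: 0.013
grasp_force: 61.3
```

Touchdown is at TCP z 0.0077 with almost no load. I lift 0.5 mm so there's no plate drag, then slide to the long fence (tool +y).

Request:
servo_tool(
  moves=[0,0,-0.002,0,0,0,0,0,0.02,0,0,0,0,0,0,0.02,0,0,0,0,0,0,0,0,0,0,0,0],
)

```text
time: 24.2
tcp_pos: [0.5483, 0.1287, 0.0079]
eef_rot: [0.619, 0.785, 0.0, 0.0]
contact_force: [0.0, 1.4, -4.5]
width: 0.0133
grasp_force: 60.7
```

Request:
servo_tool(
  moves=[0,0.008,0,0,0,0,0,0,0,0,0,0,0,0],
)

```text
time: 24.45
tcp_pos: [0.55, 0.1291, 0.008]
eef_rot: [0.619, 0.785, -0.0, 0.0]
contact_force: [-0.3, 0.2, -3.0]
width: 0.0131
grasp_force: 60.8
```

Request:
servo_tool(
  moves=[0,0.008,0,0,0,0,0,0,0,0,0,0,0,0],
)

```text
time: 24.7
tcp_pos: [0.552, 0.1297, 0.008]
eef_rot: [0.619, 0.785, 0.0, 0.0]
contact_force: [-0.4, -0.7, -4.4]
width: 0.0134
grasp_force: 60.8
```

Request:
servo_tool(
  moves=[0,0.006,0,0,0,0,0,0,0,0,0,0,0,0],
)

```text
time: 24.95
tcp_pos: [0.5534, 0.13, 0.008]
eef_rot: [0.619, 0.785, 0.0, 0.0]
contact_force: [-0.1, -0.2, -4.4]
width: 0.0129
grasp_force: 60.8
```

Request:
servo_tool(
  moves=[0,0.004,0,0,0,0,0,0,0,0,0,0,0,0],
)

```text
time: 25.2
tcp_pos: [0.5538, 0.1301, 0.0079]
eef_rot: [0.619, 0.785, -0.0, -0.0]
contact_force: [-3.8, -0.3, -2.3]
width: 0.0128
grasp_force: 61.0
```

The long fence is met (about 4 N, with the weight still carried). I back off 0.8 mm and go to the short fence (tool +x).

Request:
servo_tool(
  moves=[0,-0.003,0,0,0,0,0,0.02,0,0,0,0,0,0,0.02,0,0,0,0,0,0,0.006,0,0,0,0,0,0,0,0,0,0,0,0,0],
)

```text
time: 25.82
tcp_pos: [0.5509, 0.1413, 0.008]
eef_rot: [0.619, 0.785, -0.0, 0.0]
contact_force: [-0.4, -0.2, -3.9]
width: 0.0132
grasp_force: 60.8
```

Request:
servo_tool(
  moves=[0.006,0,0,0,0,0,0,0,0,0,0,0,0,0],
)

```text
time: 26.08
tcp_pos: [0.5505, 0.1427, 0.008]
eef_rot: [0.619, 0.785, -0.0, 0.0]
contact_force: [0.6, -0.6, -3.0]
width: 0.013
grasp_force: 60.8
```

Request:
servo_tool(
  moves=[0.004,0,0,0,0,0,0,0,0,0,0,0,0,0],
)

```text
time: 26.32
tcp_pos: [0.5503, 0.1437, 0.008]
eef_rot: [0.619, 0.785, -0.0, -0.0]
contact_force: [-0.3, -0.1, -4.0]
width: 0.0131
grasp_force: 60.8
```

Request:
servo_tool(
  moves=[0.004,0,0,0,0,0,0,0,0,0,0,0,0,0],
)

```text
time: 26.58
tcp_pos: [0.55, 0.1447, 0.008]
eef_rot: [0.619, 0.785, -0.0, 0.0]
contact_force: [-0.2, 0.2, -3.4]
width: 0.0127
grasp_force: 60.8
```

Request:
servo_tool(
  moves=[0.004,0,0,0,0,0,0,0,0,0,0,0,0,0],
)

```text
time: 26.82
tcp_pos: [0.5498, 0.1457, 0.008]
eef_rot: [0.619, 0.785, -0.0, -0.0]
contact_force: [0.5, -0.3, -3.4]
width: 0.0133
grasp_force: 60.8
```

Request:
servo_tool(
  moves=[0.004,0,0,0,0,0,0,0,0,0,0,0,0,0],
)

```text
time: 27.08
tcp_pos: [0.5496, 0.1466, 0.008]
eef_rot: [0.619, 0.785, -0.0, -0.0]
contact_force: [-0.7, -0.2, -3.0]
width: 0.0132
grasp_force: 60.8
```

Request:
servo_tool(
  moves=[0.004,0,0,0,0,0,0,0,0,0,0,0,0,0],
)

```text
time: 27.32
tcp_pos: [0.5495, 0.1469, 0.0081]
eef_rot: [0.619, 0.785, -0.0, 0.0]
contact_force: [-0.8, -4.9, -2.2]
width: 0.0131
grasp_force: 61.1
```

Request:
servo_tool(
  moves=[0.004,0,0,0,0,0,0,0,0,0,0,0,0,0],
)

```text
time: 27.58
tcp_pos: [0.5494, 0.1469, 0.0081]
eef_rot: [0.62, 0.785, -0.001, 0.001]
contact_force: [1.1, -10.4, -1.2]
width: 0.0129
grasp_force: 61.3
```

Request:
servo_tool(
  moves=[0.004,0,0,0,0,0,0,0,0,0,0,0,0,0],
)

```text
time: 27.82
tcp_pos: [0.5494, 0.147, 0.0082]
eef_rot: [0.62, 0.785, -0.001, 0.001]
contact_force: [1.5, -14.6, 1.4]
width: 0.0134
grasp_force: 61.5
```

Short fence met (14.6 N). Now press onto the long fence as well.

Request:
servo_tool(
  moves=[0,0.006,0,0,0,0,0,0,0.006,0,0,0,0,0,0,0,0,0,0,0,0],
)

```text
time: 28.2
tcp_pos: [0.5499, 0.1471, 0.0079]
eef_rot: [0.62, 0.785, -0.003, -0.0]
contact_force: [-12.4, -18.6, 10.5]
width: 0.0132
grasp_force: 62.9
```

Run:
```python
from h import *
s=ctrl.state(); t,y,M=pose(s); print(t,y,"tool F",M.T@s["contact_force"],"tool m",M.T@s["moment"], "tilt",np.degrees(np.arccos(-M[2,2])))
```

```text
[0.54992919 0.14711211 0.00794441] 13.399493352860537 tool F [-15.2848021  -16.44427569 -10.34540721] tool m [ 3.52648805 -3.28263072  0.0377876 ] tilt 0.34851173375634364
```

Request:
servo_tool(
  moves=[0,0,-0.002,0,0,0,0,-0.006,0,0,0,0,0,0,0,0.006,0,0,0,0,0,0,0,0,0,0,0,0],
  force=100,
)

```text
time: 28.7
tcp_pos: [0.55, 0.1471, 0.0081]
eef_rot: [0.619, 0.785, -0.004, -0.002]
contact_force: [-21.3, -12.6, 12.3]
width: 0.0128
grasp_force: 99.8
```

```bash
cat > st.py <<'E'
from h import *
s=ctrl.state(); t,y,M=pose(s); u=np.array([.97298,.2309]); v=np.array([-.2309,.97298])
print("u %.4f v %.4f z %.4f"%(t[:2]@u,t[:2]@v,t[2]),"yaw %.2f"%y,"tool F",(M.T@s["contact_force"]).round(1),"m",(M.T@s["moment"]).round(2),"t",s["time"],"w",s["width"])
E
python3 st.py
```

```text
u 0.5691 v 0.0161 z 0.0081 yaw 13.44 tool F [ -7.3 -23.8 -12. ] m [ 5.09 -1.68  0.22] t 28.7 w 0.012828474182273593
```

Request:
servo_tool(
  moves=[0.005,0,-0.002,0,0,0,0,0,0,0,0,0,0,0,0,0,0,0,0,0,0],
)

```text
time: 29.08
tcp_pos: [0.55, 0.1471, 0.0082]
eef_rot: [0.62, 0.785, -0.004, -0.002]
contact_force: [-16.2, -18.2, 0.8]
width: 0.0128
grasp_force: 98.4
```

```bash
python3 st.py
python3 - <<'E'
from h import *
s=ctrl.state(); a=read_camera("wrist"); b=read_camera("scene"); t=read_camera("top")
f=lambda a,w,h: cv2.resize(a,(w,h),interpolation=cv2.INTER_CUBIC)
g=lambda x: np.clip(x.astype(float)**.6*9,0,255).astype(np.uint8)
cv2.imwrite("pics/f1.png",g(np.hstack([f(a[120:400,200:480],400,400),f(b[240:350,370:480],400,400)])))
E
```

```text
u 0.5691 v 0.0162 z 0.0082 yaw 13.40 tool F [-14.  -20.   -0.6] m [ 4.39 -3.04  0.1 ] t 29.075 w 0.012826805547165632
```

View pics/f1.png

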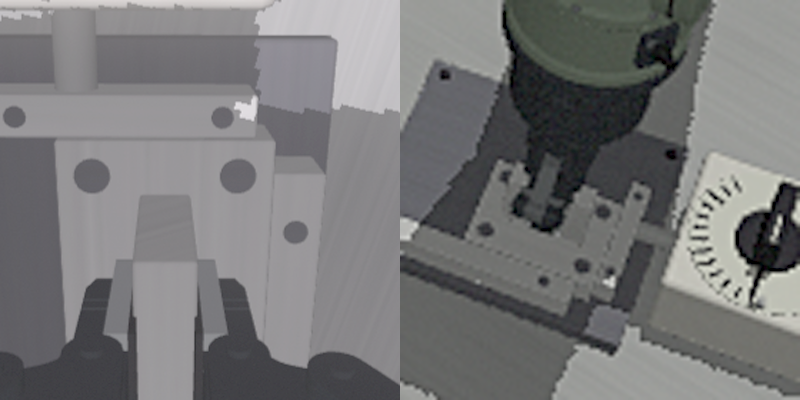

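The bracket's edges abut both fence faces with no visible gap: short fence at rows ~137, long fence at columns ~272 of the left crop. The plate carries only about its own weight. I add a little short-fence push for margin and settle.

Request:
servo_tool(
  moves=[0.005,0,0,0,0,0,0,0,0,0,0,0,0,0,0,0,0,0,0,0,0,0,0,0,0,0,0,0,0,0,0,0,0,0,0],
)

```text
time: 29.85
tcp_pos: [0.55, 0.1471, 0.0082]
eef_rot: [0.62, 0.785, -0.005, -0.001]
contact_force: [-14.1, -23.8, 1.3]
width: 0.0127
grasp_force: 98.3
```

```bash
python3 st.py
```

```text
u 0.5691 v 0.0161 z 0.0082 yaw 13.35 tool F [-20.  -19.2  -1.1] m [ 4.41 -4.33  0.05] t 29.85 w 0.012672809365419162
```

```bash
python3 -c "
from cell import ctrl
print(ctrl.sign_off())"
```

```text
the job is handed in; nothing more can be done
None
```

I handed the job in at about 30 s: the knob is turned back to its zero stop, and the bracket is held in the corner, pushed about 20 N toward each fence (wrist readings; the hand-in gave no verdict).

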